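# Clamp an iron bracket and lock the clamp with its pin

### The arm

A 6-joint arm with a two-finger parallel gripper is mounted at the origin on the work surface. World frame = base frame: x ahead of the robot, y to its left, z up, the work surface at z = 0. Lengths are in m, angles in rad, forces in N, time in s.
With the tool pointing down it reaches from about 0.25 to 0.725 m from the base axis. Payload 4 kg.
Tool frame: the origin (TCP) lies at the very end of the fingers, on their centre line; the grasp point (between the pads) lies 19 mm behind it; z points along the fingers, y is the line along which they close (so a half turn about z gives the same grasp; the last joint's range is limited). The gripper opens to 85 mm and grips with 20 to 120 N. Pads are 22 mm wide; open, the fingers measure 114 mm over their backs; the gripper's body (76 mm by 85 mm) begins 54 mm behind the grasp point. The pads swing forward as they close: fully open they stand 13 mm farther back than shut.
Start: joints at [1.302, 0.241, 0.005, 1.335, 0, 1.571], TCP at [0.133, 0.482, 0.231] pointing down, gripper open.
Joint ranges: [-2.72, 2.72], [-1.05, 1.87], [-1.09, 1.28], [-1.99, 2.15], [-1.42, 1.44], [-3.14, 3.14]. Speed limits (rad/s): [2.79, 2.79, 3.14, 3.14, 3.14, 3.14].

### API

Orientations are given as a unit quaternion [x, y, z, w].
In Python, from workcell import * gives the robot as it stands. The module is installed in compiled form; this text tells all that it offers.
- The arm moves only by the tool send_rows, never from a script. Its argument "steps" is text: rows parted by semicolons, each of 7 numbers parted by spaces: the opening, from -1 (shut) to 1 (fully open), then the shift along the world's x, y, z in m, then the turn, a rotation vector about the world's x, y, z in rad. A call has exactly 5 rows; each row shifts and turns the commanded pose from where the row before left it; what a row does not reach is not made up. A row lasts 1/12 s, in which the tool goes at most 41.7 mm and 7.16 degrees, less where a joint would pass 70% of its speed; a pose out of reach is approached as far as the arm can. A call is refused whole if a number of a shift passes 0.0417 or a number of a turn 0.125, either way. A call with a gripper value outside its range is refused whole. The fingers move at their own pace and stop on an object; the grip force is fixed at half the most. Time passes only in rows, so rows that do not move let the fingers close, or fill a call up. It gives the time, the measured TCP pose, the force, the opening and the grip force at its end, in the units of the state.
- get_obs(): the state, without advancing time (a new reading comes with each control period).
- camera(name): name is "scene" or "top"; returns a dict with "frame" (384x512x3 uint8, red, green, blue), "range_z" (384x512 float32, m along the optical axis (not along the pixel's ray), 0 where there is no reading), "camera_matrix" (3x3 intrinsics, pixels), "extrinsics" (4x4, takes a point from world to camera coordinates). Camera axes: x right, y down, z forward; pixel columns grow to the right and rows downward; lengths in m; the calibration is good to about 2 mm. A picture is of the moment at which its call begins.
- job_done(): hands the job in; it is judged then, once.
The state is a dict: "clock": time; "joint_pos": joint angles; "joint_vel": joint speeds; "tau": joint torques, N m; "eef_pos": TCP position; "tool_rot": TCP orientation; "ft_force": force on the tool from outside, world axes, zero at the start; "ft_torque": the same for the moment, N m; "grip_width": finger opening in m; "grasp_force": force on a finger pad.
Only numpy, scipy, OpenCV 4.12 (cv2) and the standard library are available. Lean on these libraries where they do the work, as an engineer would, in place of code of your own. Each camera call takes 0.05 s, during which the arm holds its last target. There are 200 camera calls.

### The job

Lock the iron bracket into its deburring fixture: push the sliding clamp by its orange grip all the way to its end stop so that it covers the bracket's edge, then take the green-handled lock pin from the wooden rack and put it down through the hole in the clamp into the bore beneath, fully home with its collar on the clamp, and let go. Leave the red and yellow pins in the rack and the bracket seated in the fixture, and do not knock over the jar.

Things in the scene. Friction and masses are not known exactly. Their poses are not given: they have to be found in the camera images.
- fixture: Fixed steel fixture block, 150 (x) x 290 (y) x 50 mm high, standing on the bench; origin at the centre of its underside. The clamp slides along its +y. Low guides (10 mm high, inner faces at x = +-27 mm) flank the clamp, two yellow stop lugs (22 mm high) stand beside them at y = +38 mm, and a nest with 10 mm high rims on its +y end holds the iron bracket.
- clamp (a joint): Travel of the sliding clamp along the fixture's +y, m: 0 fully drawn back, 0.060 at its end stop (clamped). Stiff, about 3 N, stays where it is left.
- clamp_grip (a point): Centre of the top of the clamp's orange grip: an upright block, 32 mm (fixture x) x 18 mm (fixture y) x 45 mm high. Its top is 107.5 mm above the bench, its foot (the top of the clamp plate) 62.5 mm. Moves with the clamp; axes as the fixture's.
- clamp_hole (a point): Centre of the mouth of the 17 mm through hole in the aluminium clamp plate (12 mm thick, 50 x 120 mm, top 62.5 mm above the bench), 55 mm ahead (+y) of the grip's centre. The clamp's raised nose, 23 mm above the plate and 50 mm wide, begins 30 mm ahead (+y) of the hole. Moves with the clamp; axes as the fixture's.
- bore (a point): Centre of the mouth of the 16 mm bore in the fixture block, 50 mm above the bench and 46 mm deep. Hidden under the clamp plate; the clamp's hole stands exactly over it when the clamp is at its end stop. Axes as the fixture's.
- casting: Grey cast-iron bracket, 110 x 73 mm flange 20 mm thick with a 44 mm round boss (52 mm high in all), 0.9 kg, lying loose in the fixture's nest with up to 3 mm of play; origin at the centre of its underside.
- rack: Fixed wooden block, 240 (x) x 70 (y) x 60 mm high; origin at the centre of its underside. Three 20 mm holes along its x, at x = -80, 0 and +80 mm, hold the three pins upright in any order.
- green_pin: Lock pin with green handle, 105 mm long, 0.14 kg; origin at the centre of its tip, z up along the pin. Steel shank 14 mm in diameter, 50 mm long, the last 10 mm tapering to 9 mm; collar 30 mm in diameter at z = 50 to 55 mm; round handle 20 mm in diameter at z = 55 to 105 mm. In the rack the collar rests on the rack's top, the tip 10 mm above the bench, up to 3 mm off the hole's centre.
- green_pin_collar (a point): Centre of the underside of the green pin's collar, 50 mm above the tip; z along the pin.
- red_pin: Pin with a red handle, as the green one but with an 18 mm shank that does not fit; origin at its tip. Stays in the rack.
- yellow_pin: Pin with a yellow handle, as the green one but with a 10 mm shank; origin at its tip. Stays in the rack.
- jar: Jar of paste with a yellow label, 64 mm in diameter, 85 mm high, standing loose on the bench; origin at the centre of its underside.
Things that resemble listed ones, but are neither listed nor needed, are in the scene too. Leave any black, purple or white look-alike of the green_pin alone.

How it is judged:
By the outcome, as a careful person would: the job done as asked, in the order asked, and still so for the second after the job is handed in, with the robot touching nothing.
It also fails if it takes over 56 s, if anything falls off the work surface, if the arm or the gripper's body presses on something with over 40 N, if the wrist force passes 120 N, or if a joint passes its speed limit or range.

## Working session

There is one attempt and no reset: what is moved stays moved. The work goes in short steps, Python scripts to look and compute and a tool call to move; the robot and the scene stay as the last step left them, time stands still between calls to the robot, and variables do not carry over. Pictures are saved under pics/ and viewed, at most 10 in all, crops included, and the job is handed in when it is done.

Besides the shell and the picture viewer there is one more tool, called after "Emit:" by a JSON object that holds its "api" and its "payload". send_rows: Moves the arm, as the interface text tells. Its arguments: {"type":"object","properties":{"steps":{"type":"string"}},"required":["steps"]}

```bash
mkdir -p pics
cat > h.py <<'E'
from workcell import *
import numpy as np, cv2
def snap(n):
    c=camera(n); np.savez(n+'.npz',**c); return c
def world(c,u,v,z=None):
    K=c['camera_matrix'];T=np.linalg.inv(c['extrinsics'])
    r=np.linalg.inv(K)@np.array([u,v,1.])
    if z is None: return (T@np.r_[r*c['range_z'][int(v),int(u)],1])[:3]
    d=T[:3,:3]@r; o=T[:3,3]; return o+d*(z-o[2])/d[2]
def cloud(c):
    v,u=np.mgrid[0:384,0:512]; K=c['camera_matrix'];T=np.linalg.inv(c['extrinsics'])
    r=np.stack([(u-K[0,2])/K[0,0],(v-K[1,2])/K[1,1],np.ones_like(u)],-1)*c['range_z'][...,None]
    return r@T[:3,:3].T+T[:3,3]
def save(n,img,s=1): cv2.imwrite('pics/'+n,cv2.resize(np.ascontiguousarray(img[...,::-1]),None,fx=s,fy=s,interpolation=cv2.INTER_CUBIC))
E
python3 - <<'E'
from h import *
for n in('top','scene'):
    c=snap(n); save(n+'0.png',c['frame'],1.5)
    print(n,np.linalg.inv(c['extrinsics'])[:3].round(3).tolist(),c['camera_matrix'][0,0])
print(get_obs())
E
```

```text
top [[-0.015, -0.99, 0.139, 0.512], [-1.0, 0.015, 0.002, -0.058], [-0.004, -0.139, -0.99, 0.851]] 388.525844820636
scene [[-0.406, 0.508, -0.76, 1.241], [0.914, 0.225, -0.338, 0.215], [-0.001, -0.832, -0.555, 0.568]] 366.39226977536003
{'clock': 0.1, 'joint_pos': array([1.30200448e+00, 2.41337935e-01, 3.86599729e-03, 1.33518190e+00,
       6.11404055e-06, 1.57079170e+00]), 'joint_vel': array([-0.00101417, -0.00092518,  0.00246621, -0.00083715, -0.00024984,
        0.0005469 ]), 'tau': array([ 1.60578943e-04, -3.73136687e+01,  2.53010094e+01,  1.08460177e-02,
        8.80428701e-06,  4.04560566e-06]), 'eef_pos': array([0.13263426, 0.48151168, 0.23050451]), 'tool_rot': array([ 1.33989358e-01,  9.90982336e-01, -9.19967941e-04, -1.27476769e-04]), 'ft_force': array([-0.50584688, -0.63998035,  0.07377963]), 'ft_torque': array([-0.04989316, -0.00043331,  0.01292749]), 'grasp_force': 0.0, 'grip_width': 0.08523046372958037}
```

View pics/top0.png

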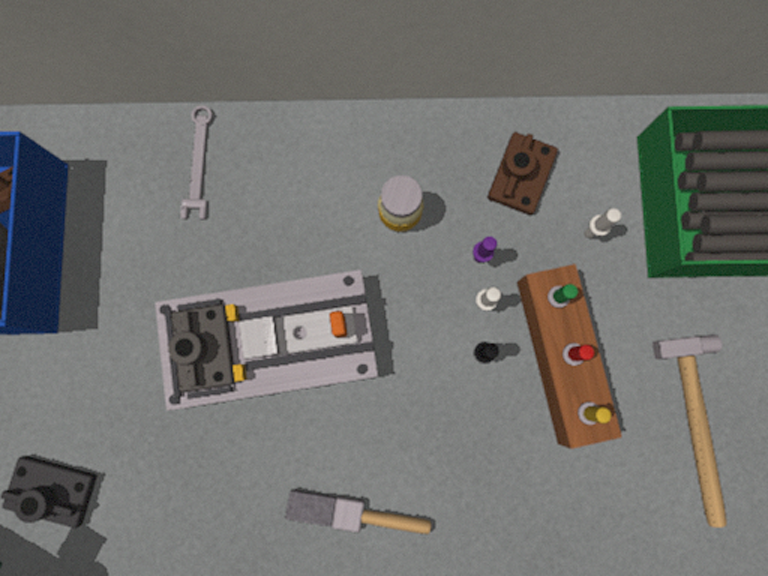

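View pics/scene0.png

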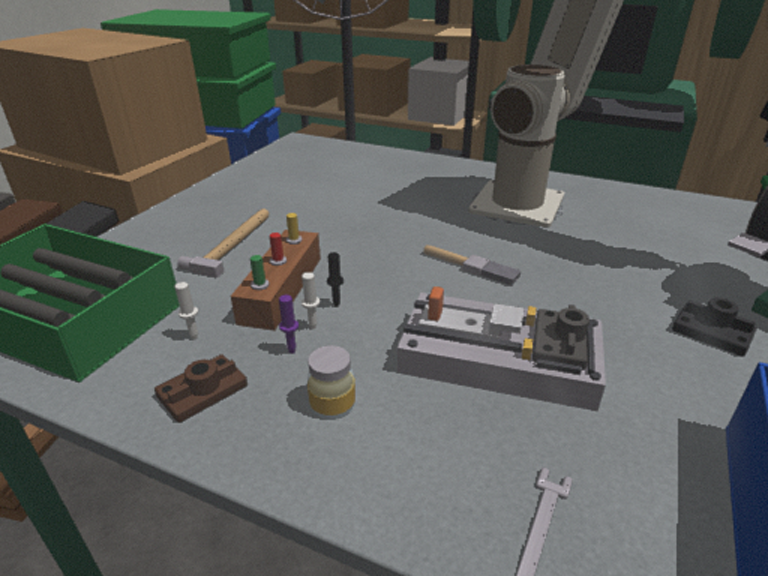

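The top view (1.5x pixels) shows the fixture at (270,340), with the clamp pointing image-left (world +y). The orange grip is at (338,324), the plate hole at (300,332), the jar at (401,203) and the rack at (570,355).

Pins that could be confused:
- green in the rack at (566,293), scene (258,272)
- red (583,353) and yellow (600,414) in the rack
- white (489,298) and (606,222), purple (486,248) and black (487,351), all loose

I choose the green-handled pin in the rack. Next I'll measure and make one close crop.

Run:
```python
from h import *
L=lambda n:dict(np.load(n+'.npz'))
for n in('top','scene'):
    c=L(n);P=cloud(c);h=cv2.cvtColor(c['frame'],cv2.COLOR_RGB2HSV).astype(int);H,S,V=h[...,0],h[...,1],h[...,2]
    W=(P[...,0]>.2)&(P[...,0]<.75)&(abs(P[...,1])<.4)&(c['range_z']>0)
    def rep(name,m):
        p=P[m]
        if len(p)<4: print(n,name,len(p));return
        xy=cv2.minAreaRect(p[:,:2].astype(np.float32))
        print(n,name,len(p),'mean',p.mean(0).round(4),'min',p.min(0).round(3),'max',p.max(0).round(3),'rect',np.round(xy[0],4),np.round(xy[1],4),round(xy[2],1))
    z=P[...,2]
    g=W&(H>60)&(H<85)&(S>110)&(z>.06)&(P[...,1]>-.35)
    rep('greenall',g); rep('greentop',g&(z>.111))
    o=W&(H<12)&(S>170)&(V>110)&(z>.066)&(P[...,1]>-.05); rep('gripall',o); rep('griptop',o&(z>.102))
    fx=W&(abs(z-.05)<.006)&(P[...,1]>-.12)&(P[...,1]<.32)&(P[...,0]<.65); rep('fixtop',fx)
    rep('rack',W&(abs(z-.06)<.006)&(P[...,1]<-.12)&(H<18)&(S>80))
    rep('plate',W&(abs(z-.0625)<.005)&(S<40)&(V>120)&(P[...,1]>-.1)&(P[...,1]<.3))
    rep('jar',W&(z>.078)&(z<.1)&(P[...,0]>.5)&(P[...,1]>-.15)&(P[...,1]<.1)&(S<60))
c=L('top')
for u,v in((300,332),):print('hole',world(c,u/1.5,v/1.5,.0625))
t=c['frame'];a=t[160:300,90:260];b=t[160:300,300:430]
save('crop1.png',np.hstack([a,b]),2.6)
```

```text
top greenall 124 mean [ 0.6226 -0.2926  0.1065] min [ 0.614 -0.305  0.077] max [ 0.632 -0.286  0.118] rect [ 0.6238 -0.295 ] [0.0175 0.0187] 12.4
top greentop 75 mean [ 0.6238 -0.2953  0.1141] min [ 0.616 -0.305  0.111] max [ 0.632 -0.286  0.118] rect [ 0.6241 -0.2953] [0.0185 0.0161] 89.0
top gripall 60 mean [0.5866 0.0014 0.106 ] min [ 0.574 -0.006  0.097] max [0.603 0.011 0.109] rect [0.5882 0.0016] [0.0294 0.0146] 9.7
top griptop 59 mean [0.5866 0.0015 0.1061] min [ 0.574 -0.006  0.103] max [0.603 0.011 0.109] rect [0.5882 0.0016] [0.0294 0.0146] 9.7
top fixtop 4391 mean [0.5677 0.0923 0.0494] min [ 0.48  -0.045  0.044] max [0.65  0.26  0.056] rect [0.5736 0.1075] [0.1504 0.2904] 8.2
top rack 3404 mean [ 0.5435 -0.3097  0.0592] min [ 0.423 -0.369  0.054] max [ 0.67  -0.255  0.065] rect [ 0.5461 -0.312 ] [0.2394 0.0719] 11.5
top plate 892 mean [0.5797 0.0481 0.0615] min [ 0.495 -0.032  0.058] max [0.62  0.241 0.066] rect [0.5724 0.1046] [0.1271 0.2646] 7.9
top jar 308 mean [0.6424 0.0208 0.0843] min [ 0.551 -0.106  0.078] max [0.75  0.1   0.099] rect [ 0.6433 -0.0097] [0.0828 0.28
[... 230 characters left out ...]
] max [ 0.634 -0.288  0.117] rect [ 0.626  -0.2961] [0.014  0.0135] 54.7
scene gripall 0
scene griptop 0
scene fixtop 2154 mean [0.6021 0.1182 0.0507] min [ 0.481 -0.048  0.044] max [0.65  0.26  0.056] rect [0.5744 0.106 ] [0.1531 0.2911] 7.5
scene rack 924 mean [ 0.5672 -0.2999  0.0603] min [ 0.423 -0.368  0.054] max [ 0.672 -0.253  0.063] rect [ 0.5473 -0.3114] [0.2449 0.0726] 10.8
scene plate 410 mean [0.5862 0.0386 0.0631] min [ 0.542 -0.062  0.059] max [0.747 0.24  0.066] rect [0.6083 0.0585] [0.1415 0.339 ] 26.5
scene jar 160 mean [0.6421 0.0235 0.0856] min [ 0.551 -0.105  0.078] max [0.75  0.1   0.096] rect [ 0.6453 -0.0078] [0.0783 0.2841] 42.2
hole [0.58113189 0.05561732 0.0625    ]
```

View pics/crop1.png

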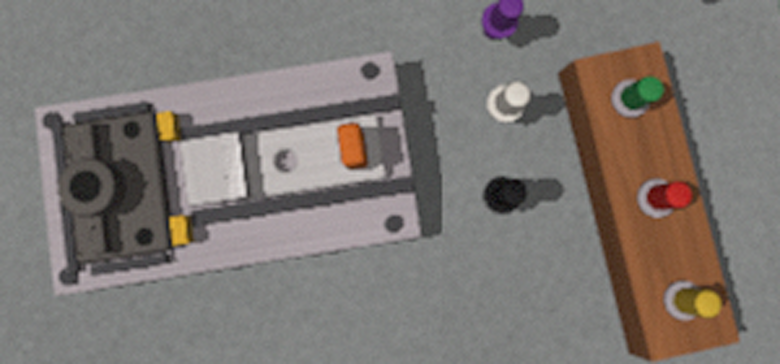

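Crop shows the green pin at (645,92) as top pin of the rack, and the grip, hole and nose are clear. The measurements agree with the known sizes: fixture centre is (0.574,0.107) with yaw +8°, grip (0.5885,0.0015), and green handle top (0.625,-0.2955). I'll now move over the grip with the fingers closing along the fixture's y.

Emit:
{"api": "send_rows", "payload": {"steps": "0.2 0.0228 -0.024 0 0 0 0.0204;0.2 0.0228 -0.024 0 0 0 0.0204;0.2 0.0228 -0.024 0 0 0 0.0204;0.2 0.0228 -0.024 0 0 0 0.0204;0.2 0.0228 -0.024 0 0 0 0.0204"}}

```text
clock: 0.52
eef_pos: [0.2475, 0.3616, 0.2323]
tool_rot: [0.082, 0.997, 0.001, 0.001]
ft_force: [0.5, -0.8, 0.4]
grip_width: 0.0514
grasp_force: 0.0
```

Emit:
{"api": "send_rows", "payload": {"steps": "0.2 0.0228 -0.024 0 0 0 0.0204;0.2 0.0228 -0.024 0 0 0 0.0204;0.2 0.0228 -0.024 0 0 0 0.0204;0.2 0.0228 -0.024 0 0 0 0.0204;0.2 0.0228 -0.024 0 0 0 0.0204"}}

```text
clock: 0.93
eef_pos: [0.3614, 0.2405, 0.231]
tool_rot: [0.032, 0.999, -0.0, -0.0]
ft_force: [1.0, 0.9, -0.1]
grip_width: 0.0511
grasp_force: 0.0
```

Emit:
{"api": "send_rows", "payload": {"steps": "0.2 0.0228 -0.024 0 0 0 0.0204;0.2 0.0228 -0.024 0 0 0 0.0204;0.2 0.0228 -0.024 0 0 0 0.0204;0.2 0.0228 -0.024 0 0 0 0.0204;0.2 0.0228 -0.024 0 0 0 0.0204"}}

```text
clock: 1.35
eef_pos: [0.4754, 0.1205, 0.2309]
tool_rot: [-0.019, 1.0, -0.0, -0.0]
ft_force: [1.8, 0.7, -0.8]
grip_width: 0.0513
grasp_force: 0.0
```

Emit:
{"api": "send_rows", "payload": {"steps": "0.2 0.0228 -0.024 0 0 0 0.0204;0.2 0.0228 -0.024 0 0 0 0.0204;0.2 0.0228 -0.024 0 0 0 0.0204;0.2 0.0228 -0.024 0 0 0 0.0204;0.2 0.0228 -0.024 0 0 0 0.0204"}}

```text
clock: 1.77
eef_pos: [0.5894, 0.0006, 0.2307]
tool_rot: [-0.07, 0.998, 0.0, -0.001]
ft_force: [0.8, 1.2, -0.1]
grip_width: 0.0513
grasp_force: 0.0
```

Emit:
{"api": "send_rows", "payload": {"steps": "0.2 0 0.0005 -0.035 0 0 0;0.2 0 0 -0.035 0 0 0;0.2 0 0 -0.035 0 0 0;0.2 0 0 -0.03 0 0 0;0.2 0 0 -0.02 0 0 0"}}

```text
clock: 2.18
eef_pos: [0.5861, 0.0023, 0.072]
tool_rot: [-0.069, 0.998, 0.0, -0.003]
ft_force: [-0.8, 0.2, 1.0]
grip_width: 0.0516
grasp_force: 0.0
```

Emit:
{"api": "send_rows", "payload": {"steps": "0.2 0 0 -0.005 0 0 0;-1 0 0 0 0 0 0;-1 0 0 0 0 0 0;-1 0 0 0 0 0 0;-1 0 0 0 0 0 0"}}

```text
clock: 2.6
eef_pos: [0.5902, 0.0024, 0.0733]
tool_rot: [-0.07, 0.998, -0.0, 0.002]
ft_force: [-0.4, -1.3, 0.6]
grip_width: 0.0173
grasp_force: 59.8
```

Grip held (about 18 mm). Now I'll push along the fixture's +y.

Emit:
{"api": "send_rows", "payload": {"steps": "-1 -0.0014 0.0099 0 0 0 0;-1 -0.0014 0.0099 0 0 0 0;-1 -0.0014 0.0099 0 0 0 0;-1 -0.0014 0.0099 0 0 0 0;-1 -0.0014 0.0099 0 0 0 0"}}

```text
clock: 3.02
eef_pos: [0.5846, 0.0411, 0.0734]
tool_rot: [-0.067, 0.998, -0.014, 0.003]
ft_force: [7.8, -60.7, 3.6]
grip_width: 0.0174
grasp_force: 76.7
```

Emit:
{"api": "send_rows", "payload": {"steps": "-1 -0.0007 0.005 0 0 0 0;-1 -0.0004 0.003 0 0 0 0;-1 0 0 0 0 0 0;-1 0 0 0 0 0 0;-1 0 0 0 0 0 0"}}

```text
clock: 3.43
eef_pos: [0.5847, 0.0409, 0.0733]
tool_rot: [-0.062, 0.998, -0.018, 0.003]
ft_force: [8.1, -56.9, 3.5]
grip_width: 0.0172
grasp_force: 83.9
```

It stopped after about 39 mm with 57 N. I'll relax the command and look: either the clamp began part-way along, or something is blocking it.

Emit:
{"api": "send_rows", "payload": {"steps": "-1 0.0008 -0.006 0 0 0 0;-1 0.0008 -0.006 0 0 0 0;-1 0.0004 -0.003 0 0 0 0;-1 0 0 0 0 0 0;-1 0 0 0 0 0 0"}}

```text
clock: 3.85
eef_pos: [0.5847, 0.041, 0.0731]
tool_rot: [-0.068, 0.998, -0.004, 0.002]
ft_force: [1.9, -15.0, 4.4]
grip_width: 0.0172
grasp_force: 61.6
```

Run:
```python
from h import *
c=snap('scene'); a=c['frame'][160:290,240:430]; save('a1.png',a,4)
t=snap('top'); save('a2.png',t['frame'][150:300,80:280],4)
o=get_obs();print(o['eef_pos'],o['ft_force'])
```

```text
[0.58470671 0.04095889 0.07311415] [  1.65601785 -15.48611058   4.07646257]
```

View pics/a1.png

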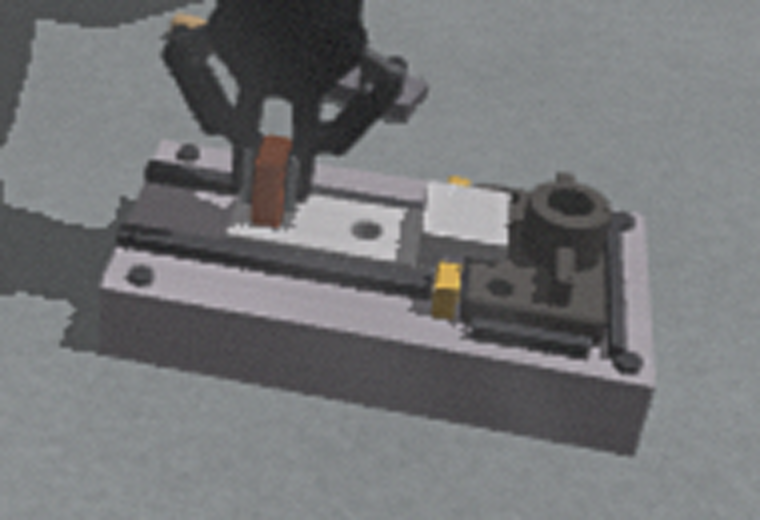

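The picture shows the clamp's nose reaching the bracket near (510,215) and the hole at (367,230). I'll measure positions in the fixture frame to see whether this is the true end stop.

```bash
cp top.npz top1.npz; cp scene.npz scene1.npz
python3 - <<'E'
from h import *
a=np.radians(7.95);o=np.array([.574,.1068])
for n in('top1','scene1'):
    c=dict(np.load(n+'.npz'));P=cloud(c);x=P[...,0]-o[0];y=P[...,1]-o[1]
    lx=x*np.cos(a)+y*np.sin(a);ly=-x*np.sin(a)+y*np.cos(a);z=P[...,2]
    for x0 in(-.015,0,.015):
        m=(abs(lx-x0)<.004)&(abs(ly)<.16)
        print(n,x0,[(int(b*1000),int(1000*np.median(z[m&(abs(ly-b)<.002)]))) for b in np.arange(-.144,.148,.004) if (m&(abs(ly-b)<.002)).sum()>0])
    h=cv2.cvtColor(c['frame'],cv2.COLOR_RGB2HSV)
    m=(h[...,1]>150)&(h[...,0]>17)&(h[...,0]<30)&(abs(lx)<.08)&(abs(ly)<.15)&(z>.065);print('lugs',lx[m].min(),lx[m].max(),np.sort(lx[m])[::6].round(3),ly[m].min(),ly[m].max())
    m=(z>.078)&(z<.095)&(h[...,1]<40)&(h[...,2]>100)&(abs(lx)<.035)&(abs(ly)<.1);print('nose',[ (v[m].min().round(3),v[m].max().round(3)) for v in(lx,ly)])
E
```

```text
top1 -0.015 [(-144, 48), (-139, 48), (-135, 48), (-131, 49), (-127, 49), (-123, 49), (-119, 49), (-115, 49), (-111, 50), (-107, 488), (-103, 527), (-99, 531), (-95, 327), (-91, 532), (-87, 531), (-83, 530), (-79, 531), (-75, 531), (-71, 532), (-67, 533), (-63, 533), (-59, 533), (-55, 533), (-51, 533), (-47, 533), (-43, 532), (-39, 531), (-35, 531), (-31, 535), (-27, 535), (-23, 535), (-19, 535), (-15, 535)]
top1 0 [(-144, 49), (-139, 49), (-135, 48), (-131, 48), (-127, 50), (-123, 168), (-119, 170), (-115, 171), (-111, 175), (-107, 494), (-103, 525), (-99, 337), (-95, 526), (-91, 526), (-87, 519), (-83, 519), (-79, 519), (-75, 519), (-71, 519), (-67, 519), (-63, 519), (-59, 519), (-55, 519), (-51, 519), (-47, 519), (-43, 519), (-39, 519), (-35, 521), (-31, 528), (-27, 528), (-23, 528), (-19, 529)]
top1 0.015 [(-144, 47), (-139, 49), (-135, 49), (-131, 49), (-127, 49), (-123, 49), (-119, 169), (-115, 164), (-111, 461), (-107, 503), (-103, 519), (-99, 519), (-95, 519), (-91, 520), (-87, 515), (-83, 515), (-79, 516), (-75, 516), (-71, 516), (-67, 516), (-63, 517), (-59, 516), (-55, 516), (-51, 516), (-47, 517), (-43, 517), (-39, 517), (-35, 519), (-31, 521), (-27, 522), (-23, 521), (-19, 522)]
lugs 0.006878505286162578 0.006878505286162578 [0.007] -0.10922112479499692 -0.10922112479499692Traceback (most recent call last):
  File "<stdin>", line 11, in <module>
    return umr_minimum(a, axis, None, out, keepdims, initial, where)
ValueError: zero-size array to reduction operation minimum which has no identity
```

View pics/a2.png

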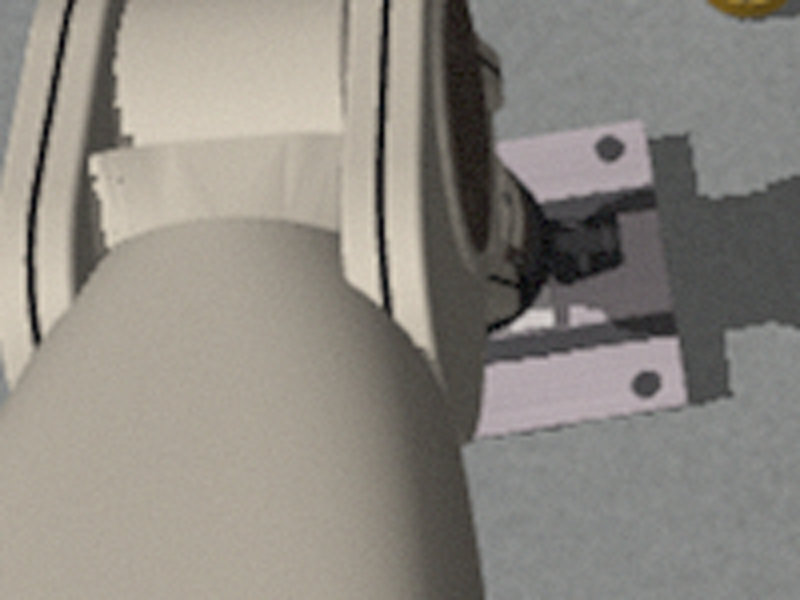

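The top view is blocked by the arm, so I'll use the scene view only.

Run:
```python
from h import *
a=np.radians(7.95);o=np.array([.574,.1068])
c=dict(np.load('scene1.npz'));P=cloud(c);x=P[...,0]-o[0];y=P[...,1]-o[1]
lx=x*np.cos(a)+y*np.sin(a);ly=-x*np.sin(a)+y*np.cos(a);z=P[...,2]
for x0 in(-.018,-.009,0,.009,.018):
    m=(abs(lx-x0)<.005)
    print(x0,[(int(round(b*1000)),int(1000*np.median(z[m&(abs(ly-b)<.002)]))) for b in np.arange(-.144,.148,.004) if (m&(abs(ly-b)<.002)).sum()>0])
# initial picture: pixel -> local
t=dict(np.load('top1.npz'))
def loc(u,v,zz):
    p=world(t,u/1.5,v/1.5,zz)[:2]-o; return np.round([p[0]*np.cos(a)+p[1]*np.sin(a),-p[0]*np.sin(a)+p[1]*np.cos(a)],4)
for nm,u,v,zz in(('plate rear',368,327,.0625),('hole',300,332,.0625),('nose rear',277,337,.0855),('nose front',238,340,.0855),('lug',232,312,.072),('lug',238,373,.072),('casting edge',228,348,.075),('boss',186,348,.104),('casting far',172,350,.07)):print(nm,loc(u,v,zz))
```

```text
-0.018 [(-144, 49), (-140, 51), (-136, 50), (-132, 51), (-128, 50), (-124, 50), (-120, 50), (-116, 50), (-112, 51), (-108, 51), (-104, 50), (-100, 51), (-96, 49), (-92, 50), (-88, 48), (-44, 63), (-40, 63), (-36, 63), (-32, 63), (-28, 395), (-24, 394), (-20, 379), (-16, 469), (-12, 62), (-8, 63), (-4, 62), (0, 63), (4, 63), (8, 63), (12, 63), (16, 64), (20, 74), (24, 85), (28, 85), (32, 85), (36, 86), (40, 86), (44, 85), (48, 85), (52, 85), (56, 86), (60, 85), (64, 84), (68, 70), (72, 70), (80, 102), (84, 101), (88, 102), (92, 101), (96, 102), (100, 102), (104, 101), (120, 59), (124, 61), (128, 62), (132, 50), (136, 50), (140, 50), (144, 50)]
-0.009 [(-144, 51), (-140, 49), (-136, 50), (-132, 50), (-128, 51), (-124, 111), (-120, 51), (-116, 50), (-112, 51), (-108, 50), (-104, 137), (-100, 132), (-96, 51), (-92, 50), (-88, 50), (-84, 62), (-76, 116), (-72, 108), (-68, 108), (-64, 108), (-60, 107), (-56, 61), (-52, 63), (-48, 63), (-44, 90), (-40, 63), (-36, 63), (-32, 136), (-28, 140), (-24, 376), (-20, 63), (-16, 462), (-12, 58), (-8, 61), (-4, 63), (0, 63), (4, 62), (8, 63), (12, 63
[... 2345 characters left out ...]
 273), (-28, 219), (-24, 138), (-20, 440), (-16, 158), (-12, 151), (-8, 155), (-4, 164), (0, 63), (4, 63), (8, 62), (12, 63), (16, 62), (20, 85), (24, 86), (28, 85), (32, 85), (36, 85), (40, 85), (44, 85), (48, 85), (52, 85), (56, 85), (60, 85), (64, 77), (68, 70), (72, 70), (76, 80), (80, 86), (84, 87), (88, 90), (92, 97), (96, 97), (100, 93), (104, 87), (108, 83), (112, 71), (116, 68), (120, 59), (124, 60), (128, 60), (132, 50), (136, 50), (140, 50), (144, 50)]
plate rear [-0.0074 -0.1438]
hole [-0.     -0.0517]
nose rear [-0.0044 -0.0239]
nose front [-0.0004  0.0273]
lug [0.0398 0.0341]
lug [-0.0425  0.0357]
casting edge [-0.0078  0.0442]
boss [-0.0024  0.09  ]
casting far [0.0015 0.12  ]
```

The clamp is at its end stop. The nose front is at local y +66 mm, about 20 mm over the bracket's edge (44 mm). There is still a gap to the boss (about 72 mm), and it took a hard stop at 57 N with no motion, so the clamp had started part-way along. Now I'll release, rise and go to the green pin.

Emit:
{"api": "send_rows", "payload": {"steps": "0.2 0.0003 -0.003 0 0 0 0;0.2 0 0 0 0 0 0;0.2 0 0 0 0 0 0;0.2 0 0 0.03 0 0 0;0.2 0 0 0.04 0 0 0"}}

```text
clock: 4.37
eef_pos: [0.5791, 0.0432, 0.1375]
tool_rot: [-0.07, 0.998, 0.001, -0.005]
ft_force: [0.2, 0.4, 0.7]
grip_width: 0.0511
grasp_force: 0.0
```

Emit:
{"api": "send_rows", "payload": {"steps": "0.2 0 0 0.04 0 0 0;0.2 0 -0.01 0.03 0 0 0;0.2 0.004 -0.035 0 0 0 0.0056;0.2 0.004 -0.035 0 0 0 0.0056;0.2 0.004 -0.035 0 0 0 0.0056"}}

```text
clock: 4.78
eef_pos: [0.5955, -0.0721, 0.2124]
tool_rot: [-0.08, 0.997, 0.0, 0.001]
ft_force: [1.2, 0.3, -0.1]
grip_width: 0.0513
grasp_force: 0.0
```

Emit:
{"api": "send_rows", "payload": {"steps": "0.2 0.004 -0.035 0 0 0 0.0056;0.2 0.004 -0.035 0 0 0 0.0056;0.2 0.004 -0.035 0 0 0 0.0056;0.2 0.004 -0.035 0 0 0 0.0056;0.2 0.004 -0.035 0 0 0 0.0056"}}

```text
clock: 5.2
eef_pos: [0.6153, -0.248, 0.211]
tool_rot: [-0.093, 0.996, 0.001, -0.0]
ft_force: [0.9, -0.3, 0.6]
grip_width: 0.0515
grasp_force: 0.0
```

Emit:
{"api": "send_rows", "payload": {"steps": "0.2 0.004 -0.03 0 0 0 0.0056;0.2 0.004 -0.015 0 0 0 0.0056;0.2 0 0 0 0 0 0;0.2 0 0 0 0 0 0;0.2 0 0 0 0 0 0"}}

```text
clock: 5.62
eef_pos: [0.6231, -0.2913, 0.2108]
tool_rot: [-0.098, 0.995, 0.001, -0.0]
ft_force: [0.5, 1.0, 0.1]
grip_width: 0.0511
grasp_force: 0.0
```

Run:
```python
from h import *
c=snap('top'); save('b1.png',c['frame'][150:300,80:280],4)
P=cloud(c);a=np.radians(7.95);o=np.array([.574,.1068]);x=P[...,0]-o[0];y=P[...,1]-o[1]
lx=x*np.cos(a)+y*np.sin(a);ly=-x*np.sin(a)+y*np.cos(a);z=P[...,2]
h=cv2.cvtColor(c['frame'],cv2.COLOR_RGB2HSV)
m=(h[...,0]<12)&(h[...,1]>170)&(z>.1)&(z<.112)&(abs(lx)<.03)&(abs(ly)<.12)
print('grip',lx[m].mean(),ly[m].mean(),m.sum())
m=(abs(lx)<.016)&(abs(ly+.012)<.016)&(h[...,2]<110);v,u=np.nonzero(m);print('hole',len(u),u.mean(),v.mean(),world(c,u.mean(),v.mean(),.0625))
print(get_obs()['eef_pos'],get_obs()['tool_rot'],get_obs()['joint_pos'])
```

```text
grip -0.0021599769503098296 -0.067050285979753 64
hole 46 179.8913043478261 224.58695652173913 [0.57511237 0.09647538 0.0625    ]
[ 0.62317947 -0.29102481  0.21116767] [-9.83964972e-02  9.95147119e-01  5.46856981e-04 -2.03317649e-04] [-4.37224239e-01  6.46354292e-01  5.78831707e-01  1.50418175e+00
  7.32860162e-04 -6.34336545e-01]
```

View pics/b1.png

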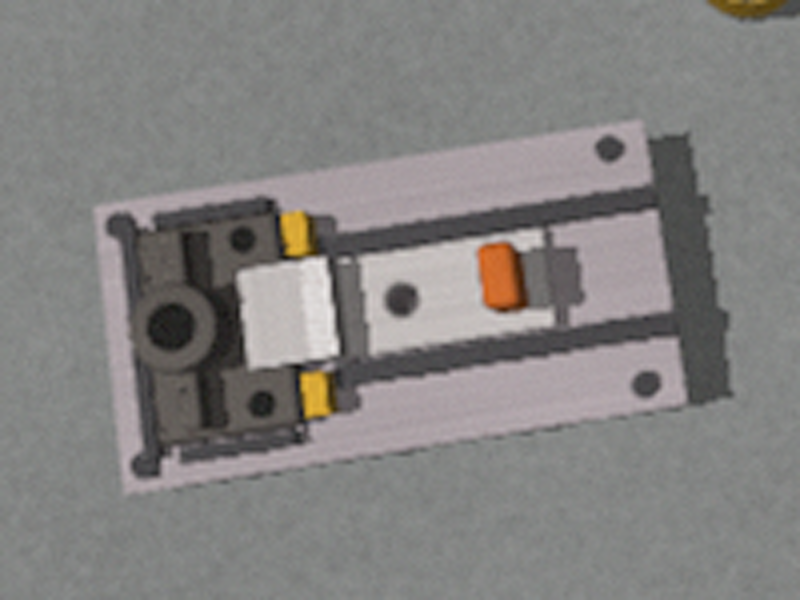

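The hole at crop (401,299) is now dark all through, so the bore is beneath it, and the bracket and lugs look right. I'll go down on the green pin.

Emit:
{"api": "send_rows", "payload": {"steps": "0.2 0.0019 -0.0045 -0.035 0 0 0;0.2 0 0 -0.035 0 0 0;0.2 0 0 -0.035 0 0 0;0.2 0 0 -0.02 0 0 0;0.2 0 0 -0.007 0 0 0"}}

```text
clock: 6.08
eef_pos: [0.6223, -0.2941, 0.0746]
tool_rot: [-0.099, 0.995, 0.002, -0.004]
ft_force: [-0.3, 1.8, -1.2]
grip_width: 0.0513
grasp_force: 0.0
```

Emit:
{"api": "send_rows", "payload": {"steps": "0.2 0 0 0 0 0 0;0.2 0 0 0 0 0 0;0.2 0 0 0 0 0 0;-1 0 0 0 0 0 0;-1 0 0 0 0 0 0"}}

```text
clock: 6.5
eef_pos: [0.6261, -0.2979, 0.0816]
tool_rot: [-0.097, 0.995, -0.001, 0.002]
ft_force: [0.9, -0.6, -0.2]
grip_width: 0.0277
grasp_force: 0.0
```

Emit:
{"api": "send_rows", "payload": {"steps": "-1 0 0 0 0 0 0;-1 0 0 0 0 0 0;-1 0 0 0.003 0 0 0;-1 0 0 0.015 0 0 0;-1 0 0 0.03 0 0 0"}}

```text
clock: 6.92
eef_pos: [0.623, -0.2965, 0.1223]
tool_rot: [-0.097, 0.995, 0.002, -0.003]
ft_force: [1.8, -0.4, -2.1]
grip_width: 0.0184
grasp_force: 59.2
```

Green pin is held. I'll lift it and carry it over the hole, turning so that the fingers close along the fixture's x, clear of nose and grip.

Emit:
{"api": "send_rows", "payload": {"steps": "-1 0 0 0.035 0 0 0;-1 0 0 0.035 0 0 0;-1 0 0.01 0.015 0 0 -0.07;-1 -0.003 0.02 0 0 0 -0.11;-1 -0.0035 0.028 0 0 0 -0.11"}}

```text
clock: 7.33
eef_pos: [0.6188, -0.2413, 0.2136]
tool_rot: [0.052, 0.999, -0.001, 0.001]
ft_force: [0.9, 1.1, -1.4]
grip_width: 0.0182
grasp_force: 59.3
```

Emit:
{"api": "send_rows", "payload": {"steps": "-1 -0.0035 0.028 0 0 0 -0.11;-1 -0.0035 0.028 0 0 0 -0.11;-1 -0.0035 0.028 0 0 0 -0.11;-1 -0.0035 0.028 0 0 0 -0.11;-1 -0.0035 0.028 0 0 0 -0.11"}}

```text
clock: 7.75
eef_pos: [0.6, -0.0983, 0.2117]
tool_rot: [0.32, 0.948, -0.0, -0.001]
ft_force: [0.9, 0.7, -1.2]
grip_width: 0.0185
grasp_force: 59.2
```

Emit:
{"api": "send_rows", "payload": {"steps": "-1 -0.0035 0.028 0 0 0 -0.11;-1 -0.0035 0.028 0 0 0 -0.11;-1 -0.0035 0.028 0 0 0 -0.11;-1 -0.0035 0.028 0 0 0 -0.11;-1 -0.0035 0.028 0 0 0 -0.11"}}

```text
clock: 8.17
eef_pos: [0.5826, 0.0417, 0.2118]
tool_rot: [0.565, 0.825, -0.0, -0.001]
ft_force: [-0.5, 0.0, -2.3]
grip_width: 0.0184
grasp_force: 59.2
```

Emit:
{"api": "send_rows", "payload": {"steps": "-1 -0.0035 0.028 0 0 0 -0.11;-1 0 0.017 0 0 0 -0.017;-1 0 0.006 0 0 0 0;-1 0 0 0 0 0 0;-1 0 0 0 0 0 0"}}

```text
clock: 8.58
eef_pos: [0.5797, 0.0909, 0.2119]
tool_rot: [0.614, 0.79, -0.001, -0.0]
ft_force: [-1.1, -0.1, -2.4]
grip_width: 0.0183
grasp_force: 59.2
```

Run:
```python
from h import *
c=snap('scene'); save('c1.png',c['frame'][110:290,200:430],3)
P=cloud(c);h=cv2.cvtColor(c['frame'],cv2.COLOR_RGB2HSV);o=get_obs()
m=(h[...,0]>60)&(h[...,0]<85)&(h[...,1]>110)&(np.linalg.norm(P[...,:2]-o['eef_pos'][:2],axis=-1)<.05);print(m.sum(),P[m].mean(0) if m.any() else '',P[m].min(0) if m.any() else '')
s=(np.linalg.norm(P[...,:2]-o['eef_pos'][:2],axis=-1)<.03)&(P[...,2]>.11)&(P[...,2]<.185)
for z0 in np.arange(.112,.19,.006):
    k=s&(abs(P[...,2]-z0)<.003); print(round(z0,3),k.sum(),P[k][:,:2].mean(0).round(4) if k.any() else '')
print(o['eef_pos'],o['tool_rot'],o['joint_pos'],o['grip_width'])
```

```text
1 [0.56048454 0.04728736 0.45516422] [0.56048454 0.04728736 0.45516422]
0.112 0 
0.118 0 
0.124 0 
0.13 0 
0.136 0 
0.142 4 [0.5835 0.0926]
0.148 11 [0.5848 0.094 ]
0.154 17 [0.5853 0.094 ]
0.16 16 [0.5849 0.0945]
0.166 15 [0.5847 0.0927]
0.172 17 [0.5852 0.0942]
0.178 15 [0.5844 0.094 ]
0.184 12 [0.5855 0.0941]
[0.57984801 0.09042046 0.21202492] [ 6.14026701e-01  7.89285085e-01 -5.15074979e-04  9.19012388e-07] [ 1.55057994e-01  4.23325130e-01  2.13939566e-01  1.36216003e+00
 -7.06978502e-04  1.47736293e+00] 0.018292871496889823
```

View pics/c1.png

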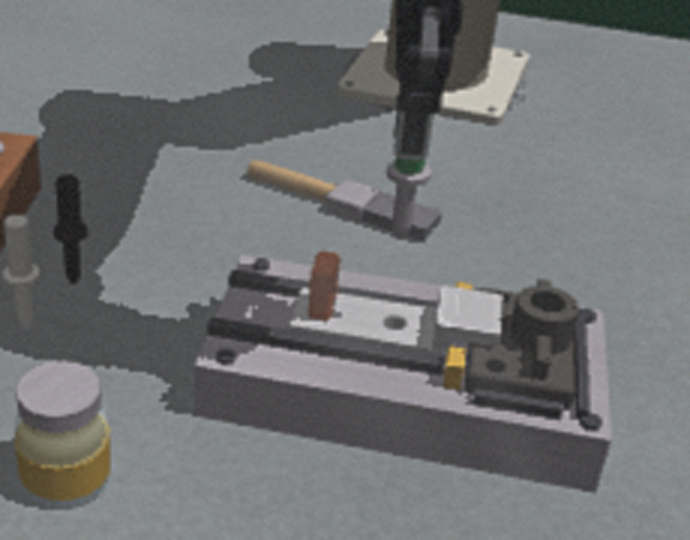

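The picture shows the pin upright in the gripper, its shank at crop (403,210), with the hole at (396,322). I'll measure the shank and the hole in the same camera so the calibration error cancels.

Emit:
{"api": "send_rows", "payload": {"steps": "-1 -0.0045 0.0035 -0.035 0 0 -0.054;-1 0 0 -0.015 0 0 -0.054;-1 0 0 0 0 0 0;-1 0 0 0 0 0 0;-1 0 0 0 0 0 0"}}

```text
clock: 9.05
eef_pos: [0.5764, 0.0941, 0.1635]
tool_rot: [0.656, 0.755, 0.001, 0.001]
ft_force: [-0.0, -0.2, -0.6]
grip_width: 0.0186
grasp_force: 59.2
```

```bash
cat > m.py <<'E'
from h import *
o=get_obs();e=o['eef_pos'];c=snap('scene');P=cloud(c);h=cv2.cvtColor(c['frame'],cv2.COLOR_RGB2HSV).astype(int)
cam=np.linalg.inv(c['extrinsics'])[:3,3]
s=(np.linalg.norm(P[...,:2]-e[:2],axis=-1)<.025)&(P[...,2]>e[2]-.058)&(P[...,2]<e[2]-.03)
v,u=np.nonzero(s);p=P[s]
# shank: centre column per image row, intersect the ray with the vertical plane at TCP x
r=[]
for vv in np.unique(v):
    uu=u[v==vv]
    if len(uu)<3: continue
    r.append(p[v==vv][:,:2].mean(0))
r=np.array(r); d=cam[:2]-r.mean(0); d/=np.linalg.norm(d)
print('shank axis',(r.mean(0)-d*.0055).round(4),r.std(0).round(4),len(r))
gy,gx=217.3,332
w=slice(205,230),slice(318,346)
pl=(abs(P[...,2]-.0625)<.012)
V=h[...,2]; near=np.zeros(V.shape,bool); near[w]=True
k=near&(V<120)&(np.hypot(P[...,0]-.575,P[...,1]-.0955)<.013)
v,u=np.nonzero(k);print('hole px',len(u),u.mean(),v.mean(),u.min(),u.max(),v.min(),v.max(),world(c,(u.min()+u.max())/2,(v.min()+v.max())/2,.0625).round(4),world(c,u.mean(),v.mean(),.0625).round(4))
print(e,o['tool_rot'])
save('d%d.png'%int(o['clock']*10),c['frame'][150:240,290:380],6)
E
python3 m.py
```

```text
shank axis [0.5763 0.0958] [0.0009 0.0009] 12
hole px 35 331.77142857142854 213.4 328 335 205 219 [0.5562 0.0922 0.0625] [0.5612 0.0941 0.0625]
[0.57639312 0.09409781 0.16352736] [6.55670853e-01 7.55046252e-01 6.55454750e-04 6.78661950e-04]
```

Run:
```python
from h import *
c=dict(np.load('scene1.npz'));h=cv2.cvtColor(c['frame'],cv2.COLOR_RGB2HSV)
print(h[210:226,322:343,2])
print(world(c,331.5,217.2,.0625),world(c,332.5,217.2,.0625),world(c,331.5,218.2,.0625))
```

```text
[[187 188 186 186 184 162 161 138 118 113  99  96  92  88  77  78  72  81
   77  85  98]
 [185 185 185 187 189 188 188 188 188 189 191 185 167 154 124 114  99  98
   90  89  78]
 [182 184 184 184 187 187 188 190 189 192 192 191 189 190 192 193 192 190
  169 151 101]
 [180 179 181 180 182 184 184 186 187 188 189 192 189 191 192 191 193 198
  184 119 102]
 [185 183 183 183 183 182 185 181 176 177 178 188 186 187 189 190 191 196
  180 112 104]
 [181 182 182 182 187 183 168 147 131 134 132 157 174 187 187 186 188 178
  116 103 107]
 [182 185 181 185 183 171 130 105  94  87  81  92 106 163 189 188 192 178
  109 103 108]
 [182 181 181 182 183 161 112 101  91  81  81  76  86 140 190 190 193 185
  114 107 109]
 [179 178 183 182 181 173 122 101  91  79  81  80  93 147 188 193 193 184
  113 107 110]
 [182 182 185 182 184 185 175 137 116 102  99 107 147 184 192 187 192 176
  110 108 111]
 [186 185 185 185 186 185 186 186 189 189 184 189 186 188 185 187 177 126
  107 107 109]
 [185 185 186 191 189 188 190 191 189 189 192 191 190 188 186 188 189 172
  112 107 108]
 [158 165 180 182 183 187 187 189 188 192 193 192 190 191 192 191 182 121
  104 111 108]
 [ 94  89 101 111 124 156 166 183 182 186 184 188 189 193 195 197 187 117
  108 110 113]
 [ 86  81  86  76  89  94  92  97  97 113 123 160 169 185 188 190 183 115
  111 110 114]
 [ 89  91  88  87  93  86  82  82  84  85  88  90  91  95  97 111 116 100
  102 107 109]]
[0.5753863  0.09721283 0.0625    ] [0.57447311 0.09927622 0.0625    ] [0.5789907  0.09815523 0.0625    ]
```

Scene camera puts the hole at about (0.5755,0.0964) and the shank axis at (0.5763,0.0958). I'll correct slightly and lower in stages, watching the force.

Emit:
{"api": "send_rows", "payload": {"steps": "-1 -0.0007 0.0005 -0.01 0 0 0;-1 0 0 -0.01 0 0 0;-1 0 0 -0.01 0 0 0;-1 0 0 -0.005 0 0 0;-1 0 0 0 0 0 0"}}

```text
clock: 9.52
eef_pos: [0.5735, 0.0953, 0.1251]
tool_rot: [0.655, 0.755, -0.001, -0.001]
ft_force: [-0.1, 0.8, -1.4]
grip_width: 0.0183
grasp_force: 59.3
```

Emit:
{"api": "send_rows", "payload": {"steps": "-1 0 0 -0.004 0 0 0;-1 0 0 -0.004 0 0 0;-1 0 0 -0.004 0 0 0;-1 0 0 -0.002 0 0 0;-1 0 0 0 0 0 0"}}

```text
clock: 9.93
eef_pos: [0.5745, 0.0954, 0.1128]
tool_rot: [0.656, 0.755, -0.0, -0.0]
ft_force: [-0.7, -0.3, -1.4]
grip_width: 0.0184
grasp_force: 59.3
```

Emit:
{"api": "send_rows", "payload": {"steps": "-1 0 0 -0.004 0 0 0;-1 0 0 -0.004 0 0 0;-1 0 0 -0.004 0 0 0;-1 0 0 0 0 0 0;-1 0 0 0 0 0 0"}}

```text
clock: 10.35
eef_pos: [0.5746, 0.0952, 0.1008]
tool_rot: [0.656, 0.755, -0.0, 0.0]
ft_force: [0.8, -0.9, -2.7]
grip_width: 0.0186
grasp_force: 59.3
```

Tip is about 20 mm into the block with almost no force. I'll continue down to the collar.

Emit:
{"api": "send_rows", "payload": {"steps": "-1 0 0 -0.004 0 0 0;-1 0 0 -0.004 0 0 0;-1 0 0 -0.004 0 0 0;-1 0 0 -0.002 0 0 0;-1 0 0 0 0 0 0"}}

```text
clock: 10.77
eef_pos: [0.5748, 0.0954, 0.0867]
tool_rot: [0.656, 0.755, -0.0, 0.0]
ft_force: [0.9, -3.1, -3.3]
grip_width: 0.0182
grasp_force: 59.2
```

Emit:
{"api": "send_rows", "payload": {"steps": "-1 0 0 -0.002 0 0 0;-1 0 0 -0.002 0 0 0;-1 0 0 -0.002 0 0 0;-1 0 0 0 0 0 0;-1 0 0 0 0 0 0"}}

```text
clock: 11.18
eef_pos: [0.5751, 0.0954, 0.0837]
tool_rot: [0.656, 0.755, 0.001, 0.001]
ft_force: [-3.1, -2.8, 11.5]
grip_width: 0.0184
grasp_force: 61.0
```

Collar contact at the expected height (11 N). I'll release, rise and move back for a look.

Emit:
{"api": "send_rows", "payload": {"steps": "0.1 0 0 0.002 0 0 0;0.1 0 0 0 0 0 0;0.1 0 0 0 0 0 0;0.1 0 0 0.01 0 0 0;0.1 0 0 0.03 0 0 0"}}

```text
clock: 11.6
eef_pos: [0.5708, 0.0953, 0.119]
tool_rot: [0.655, 0.755, -0.004, -0.004]
ft_force: [-0.7, 0.4, 0.7]
grip_width: 0.0471
grasp_force: 0.0
```

Emit:
{"api": "send_rows", "payload": {"steps": "0.1 0 0 0.04 0 0 0;0.1 0 0 0.04 0 0 0;0.1 -0.02 0.03 0.02 0 0 0;0.1 -0.02 0.035 0 0 0 0;0.1 -0.02 0.035 0 0 0 0"}}

```text
clock: 12.02
eef_pos: [0.5154, 0.1965, 0.2262]
tool_rot: [0.657, 0.754, 0.002, 0.001]
ft_force: [0.4, -0.2, -1.1]
grip_width: 0.0472
grasp_force: 0.0
```

Emit:
{"api": "send_rows", "payload": {"steps": "0.1 -0.02 0.035 0 0 0 0;0.1 -0.02 0.035 0 0 0 0;0.1 -0.02 0.035 0 0 0 0;0.1 -0.02 0.035 0 0 0 0;0.1 0 0 0 0 0 0"}}

```text
clock: 12.43
eef_pos: [0.4307, 0.3415, 0.2237]
tool_rot: [0.652, 0.758, 0.001, -0.002]
ft_force: [0.1, 0.2, -0.5]
grip_width: 0.047
grasp_force: 0.0
```

Run:
```python
from h import *
c=snap('scene');t=snap('top')
save('e1.png',c['frame'][130:290,130:420],2.7)
for n,c in(('scene',c),('top',t)):
    P=cloud(c);h=cv2.cvtColor(c['frame'],cv2.COLOR_RGB2HSV).astype(int)
    m=(h[...,0]>60)&(h[...,0]<85)&(h[...,1]>110)&(np.linalg.norm(P[...,:2]-[.575,.096],axis=-1)<.03)&(P[...,2]<.14)
    p=P[m];print(n,len(p),p.mean(0),p[:,2].min(),np.percentile(p[:,2],95),p[p[:,2]>.112].mean(0))
    m=(h[...,0]<12)&(h[...,1]>170)&(P[...,2]>.1)&(P[...,2]<.112)&(abs(P[...,0]-.583)<.03)&(abs(P[...,1]-.04)<.04)
    print('grip',P[m].mean(0) if m.any() else None)
o=get_obs();print(o['clock'],o['eef_pos'],o['ft_force'])
```

```text
scene 25 [0.57768329 0.09737498 0.11728487] 0.10356001896868655 0.11947535950421669 [0.57746122 0.09707219 0.11785674]
grip None
top 101 [0.57387554 0.09445516 0.10983433] 0.07546112033433028 0.11836548596027763 [0.57435892 0.09661951 0.1164255 ]
grip [0.58260049 0.04097319 0.1061593 ]
12.5333 [0.43341285 0.33715675 0.22354318] [1.14977666 0.05033406 0.7102209 ]
```

View pics/e1.png

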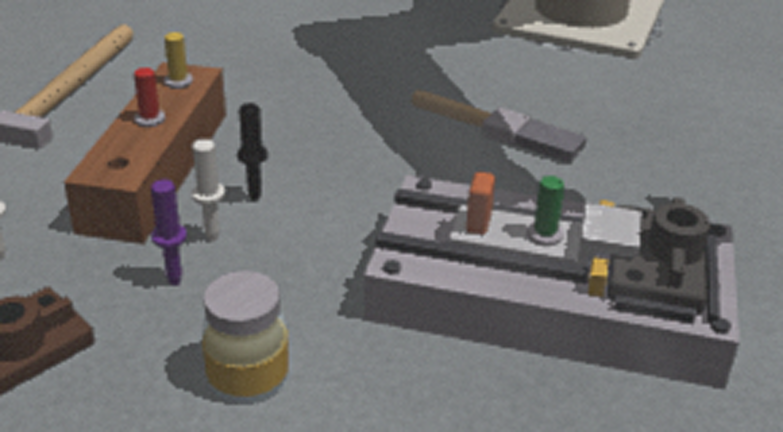

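The pin stands upright at (550,208) with its collar flat on the clamp plate. Its top is at about 117.5 mm, exactly home. Red (147,95) and yellow (177,58) are still in the rack, the bracket is seated, the jar is upright, and the gripper is clear.

```bash
python3 -c "
from workcell import *
print(job_done())"
```

```text
the job is handed in; nothing more can be done
None
```

The clamp is pushed to its end stop over the bracket's edge and the green pin is fully home with its collar on the clamp; I handed the job in at 12.5 s, but the hand-in call returned no verdict.

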